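# Close the sample carrier: flap down, then cover shut

## Task

The grey sample carrier on the bench stands open. Gently push its upright orange flap down flat over the vials first, and only then push the blue cover over and press it fully shut, without slamming it. Only push: grasp and lift nothing, do not shove the carrier away, and leave the other things where they stand.

Things in the scene. Friction and masses are not known exactly. Their poses are not given: they have to be found in the camera images.
- carrier: Grey insulated sample carrier standing loose on the bench, 2.5 to 4 kg, an open-topped box 200 mm (its x) by 230 mm (its y), rim 90 mm above the bench, walls 15 mm thick, full of capped vials (up to 65 mm high). Origin: centre of its underside. x is along both hinges, roughly away from the robot; +y is the flap's side, -y the cover's side; z up. Its yaw varies.
- flap (a joint): Hinge of the orange hold-down flap, a plate 150 mm along the hinge, 150 mm from hinge to free edge, 5 mm thick. 0 = folded flat over the vials, its upper face then 78 mm above the bench (12 mm below the rim); about 1.57 = upright; it starts at 1.3 to 1.75 (above 1.57 it leans outwards to carrier +y). It folds from upright towards carrier -y and down. Friction hinge: it stays where it is left; about 1 to 2 N at the free edge moves it; a slightly soft stop at 0.
- flap_hinge (a point): Middle of the flap's hinge line, in the plane of its upper face: 94 mm to +y of the carrier's origin, 78 mm above the bench.
- flap_edge (a point): Middle of the flap's free edge, on its outer face (the face that is upper when folded and faces carrier +y when upright), 150 mm from the hinge.
- cover (a joint): Hinge of the thick blue cover, a slab 200 mm along the hinge, 230 mm from hinge to free edge, 22 mm thick, 0.3 kg. 0 = shut flat on the rim, top face then 112 mm above the bench; about 1.57 = upright; it starts standing open at 1.65 to 2.05, leaning outwards to carrier -y. It swings shut towards carrier +y and down. Stiff friction hinge: it stays where it is left and does not fall; 1 to 4 N near its free edge moves it; a slightly soft stop at 0.
- cover_hinge (a point): Middle of the cover's hinge line, at its underside: 115 mm to -y of the carrier's origin, 90 mm above the bench.
- cover_edge (a point): Middle of the cover's free edge, on its outer face (top when shut, facing carrier -y when upright): 230 mm from the hinge line and 22 mm out from the underside.
- amber_bottle: Bystander: amber glass bottle with blue cap, 64 mm diameter, 130 mm tall, in front of the carrier. Loose. Origin: centre of its underside, z up.
- beaker: Bystander: open glass beaker, 70 mm diameter, 85 mm tall, behind the carrier. Loose. Origin: centre of its underside, z up.
- tip_box: Bystander: pipette tip box with green top, 82 x 122 x 53 mm, behind the carrier. Loose. Origin: centre of its underside, z up.
- tube_rack: Bystander: blue rack with capped tubes, 200 x 80 mm, 100 mm tall, to the left. Loose. Origin: centre of its underside, z up.
- timer: Bystander: small white timer, 60 x 75 x 20 mm, to the right, near the robot. Loose. Origin: centre of its underside, z up.
- tape_roll: Bystander: yellow tape roll lying flat, 90 mm diameter, 25 mm tall, to the right. Loose. Origin: centre of its underside, z up.
- clear_bottle: Bystander: clear glass bottle with blue cap, 72 mm diameter, 140 mm tall, to the left, far. Loose. Origin: centre of its underside, z up.

How it is judged:
By the outcome, as a careful person would: the job done as asked, in the order asked, and still so for the second after the job is handed in, with the robot touching nothing.
It also fails if it takes over 54 s, if anything falls off the work surface, if the arm or the gripper's body presses on something with over 40 N, if the wrist force passes 120 N, or if a joint passes its speed limit or range.

## Robot

A 6-joint arm with a two-finger parallel gripper is mounted at the origin on the work surface. World frame = base frame: x ahead of the robot, y to its left, z up, the work surface at z = 0. Lengths are in m, angles in rad, forces in N, time in s.
With the tool pointing down it reaches from about 0.375 to 0.9 m from the base axis. Payload 3.1 kg.
Tool frame: the origin (TCP) lies between the finger pads; the fingertips stand 8 mm ahead of it and the grasp point (between the pads) lies 11 mm behind it; z points along the fingers, y is the line along which they close (so a half turn about z gives the same grasp; the last joint's range is limited). The gripper opens to 87 mm and grips with 3 to 60 N. Pads are 19 mm wide; open, the fingers measure 117 mm over their backs; the gripper's body (75 mm by 190 mm) begins 51 mm behind the grasp point.
Start: joints at [0.974, 0.527, 1.433, -0, 1.181, -0.178], TCP at [0.254, 0.571, 0.231] pointing down, gripper open.
Joint ranges: [-3.08, 3.08], [-0.75, 2.2], [0.22, 2.44], [-1.43, 4.57], [0, 2.65], [-2.85, 2.85]. Speed limits (rad/s): [2.79, 2.79, 3.14, 3.14, 3.14, 3.14].

## Interface

Orientations are given as a unit quaternion [x, y, z, w].
In Python, from rig import robot, vision, job gives the robot as it stands.
- The arm moves only by the shell command python3 -m handwheel 'ROWS' [OPENING] [FORCE]. ROWS is JSON, a list of rows, each a list of 4 numbers: the shift along the tool's x, y, z as a fraction of full scale, then the turn about the tool's z as a fraction of full scale. A call has 1 to 20 rows; each row is the pose to reach, as a shift and turn from the pose commanded when the call began, along the tool's axes at that moment, turning the shorter way round; what a row does not reach only later rows make up. Full scale, the value 1, is 300 mm for a shift and 2 pi rad for a turn. A row lasts 1/12 s, in which the tool goes at most 41.7 mm and 7.16 degrees, less where a joint would pass 70% of its speed; a pose out of reach is approached as far as the arm can. A call with a number of a shift or a turn outside -1 to 1 is refused whole. A call with a gripper value outside its range is refused whole. OPENING is the opening in per cent of the stroke, from 0 (shut) to 100 (fully open), set as the call begins (- or left out, the last holds). The fingers move at their own pace and stop on an object; FORCE is the grip in N (left out, the last holds). Time passes only in rows, so rows that repeat a pose let the fingers close. It gives the time, the measured TCP pose, the force, the opening and the grip force at its end, in the units of the state.
- robot.get_obs(): the state, without advancing time (a new reading comes with each control period).
- vision.camera(name): name is "side" or "top"; returns a dict with "frame" (480x640x3 uint8, red, green, blue), "K" (3x3 intrinsics, pixels), "cam_to_world" (4x4, takes a point from camera to world coordinates). Camera axes: x right, y down, z forward; pixel columns grow to the right and rows downward; lengths in m; the calibration is good to about 2 mm. A picture is of the moment at which its call begins. There is no depth.
- job.hand_in(): hands the job in; it is judged then, once.
Trained networks look in the newest picture that a camera, given by its name, has taken for a name from the list of things; names that differ only in an ending like _2 or _b are one class to them, and where a whole thing is asked for, a point or a joint stands for the part that bears it (a point fixed in the world has none). Each returns a list of dicts, best first, with "conf" (0 to 1); they miss things now and then, are a little off and sometimes report something else, mostly with a low value. They report only what shows in the picture. A call takes as long as a camera call.
- vision.look_for(camera, label): "point" ([row, column] in pixels, amid what is visible of it).
- vision.outline_of(camera, label): "mask" (480x640 bool, what is visible of it) and "point" ([row, column] in pixels, amid what is visible of it).
The state is a dict: "time": time; "q": joint angles; "joint_velocities": joint speeds; "joint_torque": joint torques, N m; "position": TCP position; "tool_rot": TCP orientation; "ft_force": force on the tool from outside, world axes, zero at the start; "moment": the same for the moment, N m; "grip_width": finger opening in m; "grip_force": force on a finger pad.
Only numpy, scipy, OpenCV 4.12 (cv2) and the standard library are available. Lean on these libraries where they do the work, as an engineer would, in place of code of your own. Each camera call takes 0.05 s, during which the arm holds its last target. There are 200 camera calls.

## Working session

There is one attempt and no reset: what is moved stays moved. The work goes in short steps, Python scripts to look and compute and a shell command to move; the robot and the scene stay as the last step left them, time stands still between calls to the robot, and variables do not carry over. Pictures are saved under pics/ and viewed, at most 10 in all, crops included, and the job is handed in when it is done.

```bash
ls; mkdir -p pics
cat > h.py <<'E'
import numpy as np,cv2
from rig import robot,vision,job
def snap(n,f=None):
    c=vision.camera(n)
    if f: cv2.imwrite('pics/'+f,c['frame'][:,:,::-1])
    return c
def ray(c,p,z):
    K=np.array(c['K']);T=np.array(c['cam_to_world'])
    d=T[:3,:3]@np.linalg.solve(K,[p[1],p[0],1.]);o=T[:3,3]
    return o+d*(z-o[2])/d[2]
def proj(c,P):
    K=np.array(c['K']);T=np.array(c['cam_to_world'])
    q=K@(T[:3,:3].T@(np.array(P)-T[:3,3]));return q[:2]/q[2]  # col,row
E
python3 - <<'E'
from h import *
for n in('top','side'):
    c=snap(n,n+'0.png');print(n,np.round(c['cam_to_world'],3).tolist(),np.round(c['K'],0).tolist())
    for l in('carrier','flap','cover','flap_hinge','flap_edge','cover_hinge','cover_edge','amber_bottle','beaker','tip_box','tube_rack','timer','tape_roll','clear_bottle'):
        r=vision.look_for(n,l)
        if r:print(l,[(np.round(x['point']),round(x['conf'],2)) for x in r[:2]])
o=robot.get_obs();print(o['time'],o['position'],o['tool_rot'],o['grip_width'])
E
```

```text
pics
top [[0.086, -0.969, 0.233, 0.281], [-0.996, -0.085, 0.017, 0.002], [0.003, -0.234, -0.972, 1.196], [0.0, 0.0, 0.0, 1.0]] [[529.0, 0.0, 321.0], [0.0, 529.0, 231.0], [0.0, 0.0, 1.0]]
carrier [(array([228., 293.]), 0.83), (array([194., 238.]), 0.22)]
flap [(array([196., 238.]), 0.65)]
cover [(array([248., 346.]), 0.65)]
flap_hinge [(array([194., 235.]), 0.76), (array([248., 347.]), 0.64)]
flap_edge [(array([192., 237.]), 0.69), (array([248., 347.]), 0.6)]
cover_hinge [(array([251., 348.]), 0.7)]
cover_edge [(array([247., 348.]), 0.8)]
amber_bottle [(array([248., 348.]), 0.47)]
beaker [(array([187., 350.]), 0.82)]
tip_box [(array([158., 302.]), 0.93), (array([248., 349.]), 0.24)]
tube_rack [(array([272., 139.]), 0.83), (array([194., 239.]), 0.52)]
timer [(array([342., 494.]), 0.63)]
tape_roll [(array([223., 526.]), 0.85), (array([343., 493.]), 0.49)]
clear_bottle [(array([193., 157.]), 0.71)]
side [[0.982, 0.11, -0.152, 0.753], [0.187, -0.657, 0.73, -0.983], [-0.019, -0.746, -0.666, 1.009], [0.0, 0.0, 0.0, 1.0]] [[513.0, 0.0, 316.0], [0.0, 513.0, 240.0], [0.0, 0.0, 1.0]]
carrier [(array([218., 292.]), 0.65)]
flap [(array([182., 346.]), 0.76), (array([433., 329.]), 0.55)]
cover [(array([220., 293.]), 0.67), (array([171., 298.]), 0.6)]
flap_hinge [(array([184., 346.]), 0.92), (array([160., 358.]), 0.43)]
flap_edge [(array([185., 345.]), 0.64), (array([216., 323.]), 0.22)]
cover_hinge [(array([219., 291.]), 0.66)]
cover_edge [(array([216., 293.]), 0.78)]
beaker [(array([276., 354.]), 0.95)]
tip_box [(array([251., 387.]), 0.59), (array([435., 327.]), 0.56)]
tube_rack [(array([169., 302.]), 0.74)]
timer [(array([377., 197.]), 0.87)]
tape_roll [(array([434., 325.]), 0.88)]
clear_bottle [(array([158., 361.]), 0.77)]
1.5 [0.25414046 0.57095489 0.23054938] [ 2.07892268e-01  9.78151729e-01 -1.50130093e-05 -8.90151470e-06] 0.0871605882280943
```

View pics/top0.png

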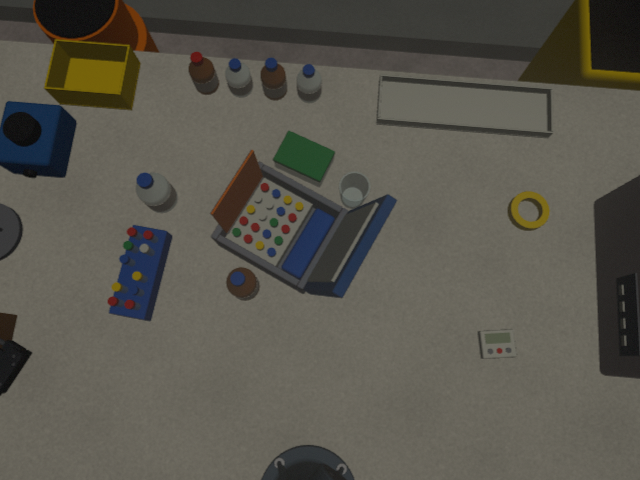

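View pics/side0.png

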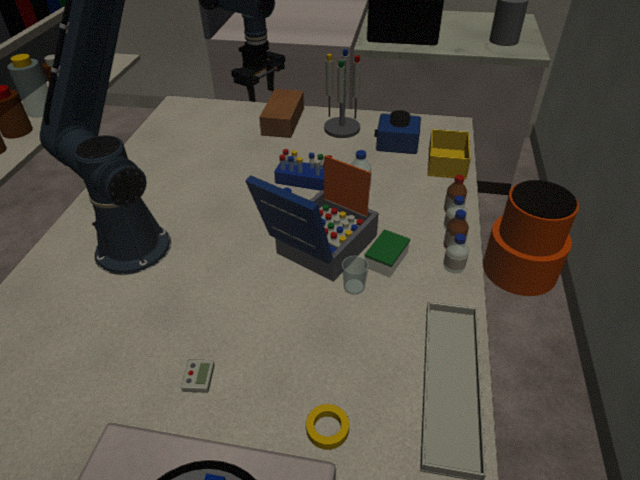

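The top view shows the carrier around (285,225), turned roughly 30°. The flap is upright at (235,190), the cover leans out at (355,245), and the amber bottle stands close by at (240,283). I'll zoom in to pick corners.

Run:
```python
import cv2,numpy as np
a=cv2.imread('pics/top0.png')[140:310,195:405];b=cv2.imread('pics/side0.png')[145:285,240:390]
a=cv2.resize(a,(400*210//200,340),interpolation=cv2.INTER_CUBIC)
a=cv2.resize(cv2.imread('pics/top0.png')[145:305,200:400],None,fx=4,fy=3.75,interpolation=cv2.INTER_CUBIC)
b=cv2.resize(cv2.imread('pics/side0.png')[150:280,240:390],None,fx=4,fy=4,interpolation=cv2.INTER_CUBIC)
g=lambda i:np.uint8(255*(i/255.)**.6)
cv2.imwrite('pics/a.png',g(a));cv2.imwrite('pics/b.png',g(b))
```

```text
(no output)
```

View pics/a.png

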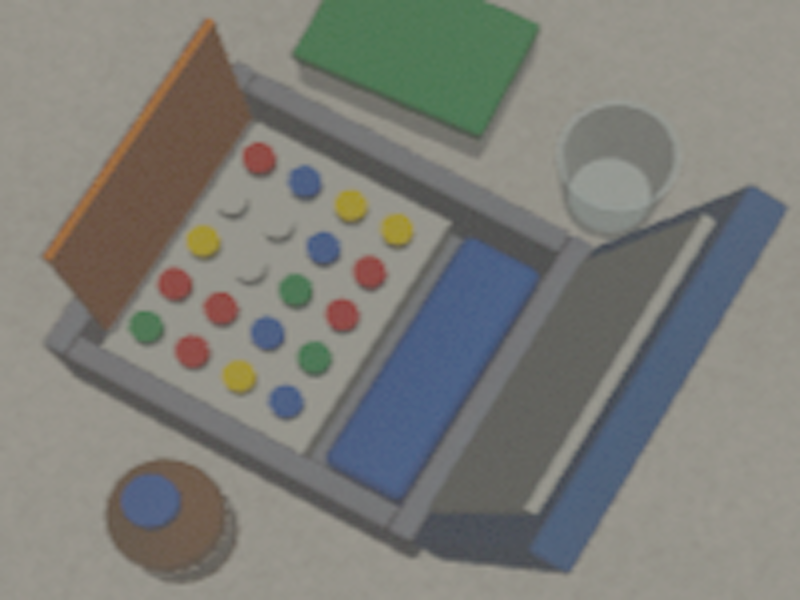

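View pics/b.png

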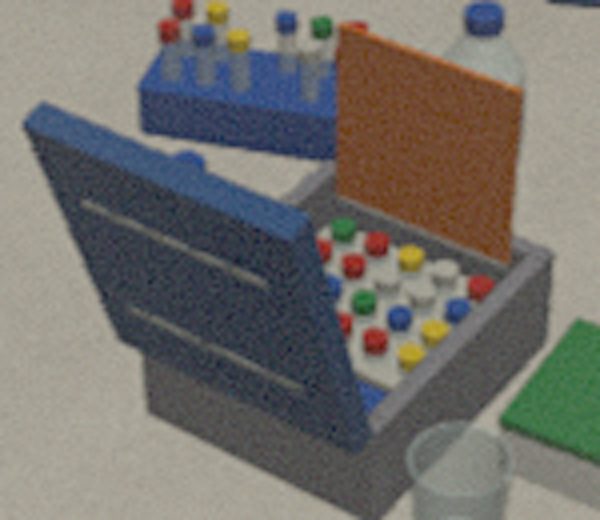

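The crops give clear corners. In top-view pixels, the rim corners are about (212,236), (260,163), (347,210) and (298,287). The flap edge runs (252,150) to (211,213) and the cover edge (397,200) to (342,297). Next I fit the model to these.

```bash
cat >> h.py <<'E'
def local(n,a,b):  # carrier-frame points
    fl=lambda x,s,o:np.array([x,.094-s*np.cos(a)+o*np.sin(a),.078+s*np.sin(a)+o*np.cos(a)])
    cv=lambda x,s,o:np.array([x,-.115+s*np.cos(b)-o*np.sin(b),.09+s*np.sin(b)+o*np.cos(b)])
    k,*r=n
    return fl(*r) if k=='f' else cv(*r) if k=='c' else np.array(r)
def toW(p,q):
    x,y,t=p;c,s=np.cos(t),np.sin(t);return np.array([x+c*q[0]-s*q[1],y+s*q[0]+c*q[1],q[2]])
E
cat > fit.py <<'E'
from h import *
from scipy.optimize import least_squares
S={n:snap(n) for n in('top','side')}
D=[('top',('r',-.1,.115,.09),(212,236.2)),('top',('r',-.1,-.115,.09),(298.3,287.1)),('top',('r',.1,.115,.09),(260,162.6)),('top',('r',.1,-.115,.09),(347.5,210.3)),
('top',('f',.075,.15,0),(252,149.8)),('top',('f',-.075,.15,0),(210.8,213.5)),
('top',('c',.1,.23,.022),(396.8,200.5)),('top',('c',-.1,.23,.022),(342.5,297.5)),('top',('c',.1,.23,0),(388,194.3)),('top',('c',-.1,.23,0),(332.8,291.1)),
('side',('c',-.1,.23,.022),(246.3,180.5)),('side',('c',.1,.23,.022),(314.3,210)),('side',('c',-.1,.23,0),(250.5,175.5)),('side',('c',.1,.23,0),(317,203)),
('side',('f',-.075,.15,-.005),(325,156.3)),('side',('f',.075,.15,-.005),(370,172.5)),
('side',('r',.1,-.115,0),(333,279.5)),('side',('r',-.1,-.115,0),(277,252.5)),('side',('r',.1,.115,.09),(378,214.3))]
f=lambda v:np.concatenate([proj(S[c],toW(v[:3],local(n,v[3],v[4])))-uv for c,n,uv in D])
r=least_squares(f,[.45,.05,-.5,1.5,1.85],loss='soft_l1');v=r.x
print('fit',v.round(4));print(f(v).reshape(-1,2).round(1).tolist())
np.save('fit.npy',v)
for n in [('f',0,0,0),('f',0,.15,0),('c',0,0,0),('c',0,.23,.022)]: print(n,toW(v[:3],local(n,v[3],v[4])).round(3))
for l,z in dict(amber_bottle=.07,beaker=.045,tip_box=.05,tube_rack=.07,clear_bottle=.07).items():
    p=vision.look_for('top',l)[0];w=ray(S['top'],p['point'],z);t=v[2]
    d=w[:2]-v[:2];print(l,w.round(3),'carrier frame',(np.cos(t)*d[0]+np.sin(t)*d[1]).round(3),(-np.sin(t)*d[0]+np.cos(t)*d[1]).round(3),round(p['conf'],2))
from scipy.spatial.transform import Rotation as R
o=robot.get_obs();print(R.from_quat(o['tool_rot']).as_matrix().round(3).tolist())
E
python3 fit.py
```

```text
fit [ 0.5587  0.1128 -0.4346  1.5783  1.8626]
[[-2.5, -0.7], [3.7, 1.7], [-1.8, -3.0], [1.0, -1.1], [0.2, -0.8], [0.0, -0.4], [1.4, -0.9], [0.2, 0.8], [0.2, -1.4], [-0.9, 0.5], [-2.3, -0.3], [-2.4, -0.3], [-0.9, -1.6], [0.4, -0.4], [-1.6, -1.0], [-0.6, -0.1], [0.6, 1.8], [-0.9, 0.1], [1.0, -3.0]]
('f', 0, 0, 0) [0.598 0.198 0.078]
('f', 0, 0.15, 0) [0.599 0.199 0.228]
('c', 0, 0, 0) [0.51  0.008 0.09 ]
('c', 0, 0.23, 0.022) [ 0.474 -0.071  0.304]
amber_bottle [0.42  0.176 0.07 ] carrier frame -0.153 -0.001 0.64
beaker [ 0.673 -0.047  0.045] carrier frame 0.171 -0.097 0.88
tip_box [0.723 0.078 0.05 ] carrier frame 0.164 0.037 0.61
tube_rack [0.423 0.401 0.07 ] carrier frame -0.245 0.204 0.82
clear_bottle [0.61  0.398 0.07 ] carrier frame -0.073 0.28 0.86
[[-0.914, 0.407, -0.0], [0.407, 0.914, 0.0], [0.0, 0.0, -1.0]]
```

```bash
cat > st.py <<'E'
from h import *
o=robot.get_obs();v=np.load('fit.npy');t=v[2];d=o['position'][:2]-v[:2]
from scipy.spatial.transform import Rotation as R
M=R.from_quat(o['tool_rot']).as_matrix();C=np.array([[np.cos(t),np.sin(t),0],[-np.sin(t),np.cos(t),0],[0,0,1]])
print('t',round(o['time'],2),'local',(C[:2,:2]@d).round(4),'z',o['position'][2].round(4),'F local',(C@o['ft_force']).round(1),'q',np.round(o['q'],2),'grip',round(o['grip_width'],4))
print((C@M).round(3).tolist())
E
python3 -m handwheel '[[-0.03,-0.01,-0.02,0.015],[-0.1,-0.03,-0.05,0.035],[-0.18,-0.06,-0.067,0.055],[-0.27,-0.09,-0.067,0.075],[-0.36,-0.12,-0.067,0.095],[-0.45,-0.15,-0.067,0.115],[-0.54,-0.18,-0.067,0.135],[-0.63,-0.21,-0.067,0.155],[-0.72,-0.24,-0.067,0.175],[-0.8,-0.27,-0.067,0.195],[-0.87,-0.29,-0.067,0.214],[-0.93,-0.31,-0.067,0.233],[-0.97,-0.32,-0.067,0.2525],[-1,-0.33,-0.067,0.2525],[-1,-0.33,-0.067,0.2525]]' 0 20; python3 st.py
```

```text
time: 3.1
position: [0.4895, 0.3573, 0.2506]
tool_rot: [0.843, 0.538, 0.0, 0.0]
ft_force: [0.3, 0.5, -0.1]
grip_width: 0.0017
grip_force: 0.0
t 3.1 local [-0.1658  0.1927] z 0.2506 F local [ 0.1  0.6 -0.1] q [ 0.45  0.48  1.46 -0.    1.2   0.88] grip 0.0017
[[-0.001, 1.0, 0.001], [1.0, 0.001, 0.0], [0.0, 0.001, -1.0]]
```

```bash
python3 -m handwheel '[[0,0.04,0,0],[0,0.12,0,0],[-0.02,0.21,0,0],[-0.05,0.3,0,0],[-0.08,0.39,0.02,0],[-0.12,0.46,0.05,0],[-0.16,0.51,0.08,0],[-0.19,0.54,0.11,0],[-0.21,0.553,0.125,0],[-0.22,0.553,0.125,0],[-0.22,0.553,0.125,0]]'; python3 st.py
python3 - <<'E'
# waypoint tables in tool-frame fractions (x=+local y, z=-up), relative to a start local (y,z)
import numpy as np
def tab(kind,y0,z0,s,angs,w=.0095):
    for a in angs:
        if kind=='f': cy,cz=.094-s*np.cos(a)+w,.078+s*np.sin(a)+.008
        else: cy,cz=-.115+s*np.cos(a)-.022*np.sin(a)-w,.09+s*np.sin(a)+.022*np.cos(a)+.008
        print(round(a,2),round((cy-y0)/.3,3),round(-(cz-z0)/.3,3))
tab('f',.1267,.213,.125,np.arange(1.6,-.05,-.05))
E
```

```text
time: 4.02
position: [0.6096, 0.229, 0.2129]
tool_rot: [0.843, 0.538, -0.001, -0.001]
ft_force: [-0.1, 0.0, -0.4]
grip_width: 0.0002
grip_force: 0.0
t 4.02 local [-0.0028  0.1268] z 0.2129 F local [-0.1 -0.  -0.4] q [0.19 0.58 1.38 0.   1.18 0.62] grip 0.0002
[[-0.001, 1.0, -0.002], [1.0, 0.001, -0.001], [-0.001, -0.002, -1.0]]
1.6 -0.065 0.007
1.55 -0.086 0.007
1.5 -0.107 0.008
1.45 -0.128 0.01
1.4 -0.148 0.013
1.35 -0.169 0.017
1.3 -0.189 0.022
1.25 -0.209 0.028
1.2 -0.228 0.035
1.15 -0.248 0.043
1.1 -0.266 0.052
1.05 -0.285 0.062
1.0 -0.302 0.073
0.95 -0.32 0.084
0.9 -0.336 0.097
0.85 -0.352 0.11
0.8 -0.368 0.124
0.75 -0.382 0.139
0.7 -0.396 0.155
0.65 -0.409 0.171
0.6 -0.421 0.188
0.55 -0.433 0.206
0.5 -0.443 0.224
0.45 -0.453 0.242
0.4 -0.461 0.261
0.35 -0.469 0.28
0.3 -0.475 0.3
0.25 -0.481 0.32
0.2 -0.486 0.341
0.15 -0.489 0.361
0.1 -0.492 0.382
0.05 -0.493 0.403
-0.0 -0.494 0.423
```

```bash
python3 -m handwheel '[[-0.03,0,0.004,0],[-0.065,0,0.007,0],[-0.086,0,0.007,0],[-0.107,0,0.008,0],[-0.128,0,0.01,0],[-0.148,0,0.013,0],[-0.169,0,0.017,0],[-0.189,0,0.022,0],[-0.209,0,0.028,0],[-0.228,0,0.035,0],[-0.248,0,0.043,0],[-0.266,0,0.052,0],[-0.285,0,0.062,0],[-0.302,0,0.073,0],[-0.32,0,0.084,0],[-0.336,0,0.097,0],[-0.352,0,0.11,0],[-0.368,0,0.124,0]]'; python3 st.py; python3 -c "
from h import *
snap('side','s1.png')"
```

```text
time: 5.52
position: [0.564, 0.1282, 0.1755]
tool_rot: [0.843, 0.538, 0.0, 0.0]
ft_force: [-0.1, -0.1, 1.2]
grip_width: 0.0004
grip_force: 0.3
t 5.52 local [-0.0017  0.0163] z 0.1755 F local [-0.  -0.1  1.2] q [ 0.03  0.53  1.61 -0.    1.    0.46] grip 0.0004
[[-0.0, 1.0, 0.0], [1.0, 0.0, -0.0], [-0.0, 0.0, -1.0]]
```

View pics/s1.png

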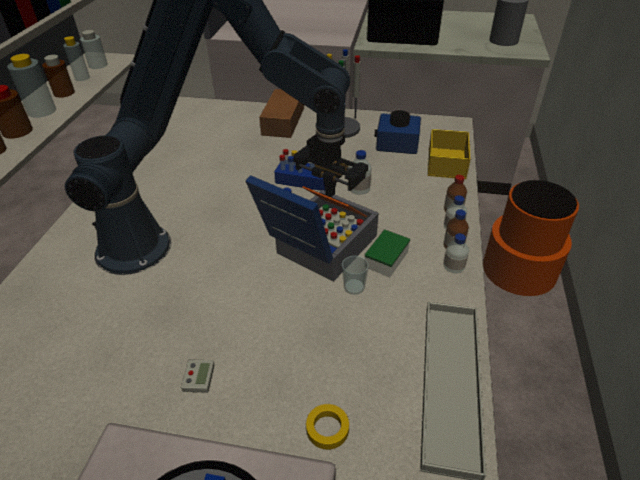

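The flap is partly folded at (345,195) and following the finger, and the arm is clear of the cover. Continuing down.

```bash
python3 -m handwheel '[[-0.014,0,0.015,0],[-0.028,0,0.031,0],[-0.041,0,0.047,0],[-0.053,0,0.064,0],[-0.065,0,0.082,0],[-0.075,0,0.1,0],[-0.085,0,0.118,0],[-0.093,0,0.137,0],[-0.101,0,0.156,0],[-0.107,0,0.176,0],[-0.113,0,0.196,0],[-0.118,0,0.217,0],[-0.121,0,0.232,0],[-0.123,0,0.247,0],[-0.124,0,0.262,0],[-0.125,0,0.274,0],[-0.125,0,0.284,0],[-0.126,0,0.29,0],[-0.126,0,0.295,0]]'; python3 st.py
```

```text
time: 7.15
position: [0.5482, 0.0945, 0.0872]
tool_rot: [0.843, 0.538, -0.0, -0.0]
ft_force: [-0.2, 0.2, 0.5]
grip_width: 0.0006
grip_force: 0.2
t 7.15 local [-0.0018 -0.021 ] z 0.0872 F local [-0.3  0.1  0.5] q [-0.03  0.64  1.72  0.    0.77  0.4 ] grip 0.0006
[[-0.0, 1.0, -0.0], [1.0, 0.0, 0.0], [0.0, -0.0, -1.0]]
```

Nearly flat. I'll press in small steps until the stop answers.

```bash
python3 -m handwheel '[[0,0,0.005,0],[0,0,0.01,0],[0,0,0.01,0]]'; python3 -m handwheel '[[0,0,0.004,0],[0,0,0.008,0],[0,0,0.008,0]]'
```

```text
time: 7.4
position: [0.5483, 0.0945, 0.0862]
tool_rot: [0.843, 0.538, 0.0, 0.0]
ft_force: [-3.8, -0.0, 11.0]
grip_width: 0.0005
grip_force: 5.7
time: 7.65
position: [0.5483, 0.0945, 0.0859]
tool_rot: [0.843, 0.538, 0.0, 0.0]
ft_force: [-6.1, -1.0, 25.1]
grip_width: 0.0005
grip_force: 12.7
```

```bash
python3 -m handwheel '[[0,0,-0.03,0],[0,0,-0.1,0],[0,0,-0.2,0],[0,0,-0.3,0],[0,0,-0.4,0],[0,0,-0.5,0],[0,0,-0.6,0],[0,0,-0.7,0],[0,0,-0.8,0],[0,0,-0.88,0],[0,0,-0.93,0],[0,0,-0.93,0]]'; python3 st.py; python3 -c "
from h import *
snap('top','t2.png')"
```

```text
time: 8.65
position: [0.5502, 0.0945, 0.3653]
tool_rot: [0.843, 0.538, 0.004, 0.003]
ft_force: [0.4, 0.0, 0.4]
grip_width: 0.0003
grip_force: 0.0
t 8.65 local [-0.0001 -0.0202] z 0.3653 F local [0.3 0.2 0.4] q [-0.03  0.3   1.42  0.    1.41  0.4 ] grip 0.0003
[[-0.0, 1.0, 0.008], [1.0, 0.0, 0.004], [0.004, 0.008, -1.0]]
```

```bash
python3 -m handwheel '[[-0.03,0,0,0],[-0.1,0,0,0],[-0.18,0,0,0],[-0.27,0,0,0],[-0.36,0,0,0],[-0.45,0,0,0],[-0.54,0,0,0],[-0.63,0,0,0],[-0.71,0,0,0],[-0.77,0,0,0],[-0.81,0,0,0],[-0.83,0,0,0],[-0.83,0,0,0]]'; python3 st.py; python3 -c "
from h import *
import cv2
a=snap('top')['frame'];b=snap('side')['frame']
im=np.hstack([a[120:340,150:450],b[120:340,150:450]])[:,:,::-1]
cv2.imwrite('pics/m3.png',cv2.resize(np.uint8(255*(im/255.)**.6),None,fx=1.33,fy=1.33))"
```

```text
time: 9.78
position: [0.442, -0.1322, 0.3595]
tool_rot: [0.844, 0.537, -0.001, -0.001]
ft_force: [-0.5, -0.0, -0.1]
grip_width: 0.0005
grip_force: 0.0
t 9.78 local [-0.0027 -0.2713] z 0.3595 F local [-0.5 -0.2 -0.1] q [-0.53  0.16  1.64 -0.    1.35 -0.1 ] grip 0.0005
[[0.002, 1.0, -0.004], [1.0, -0.002, -0.0], [-0.0, -0.004, -1.0]]
```

View pics/m3.png

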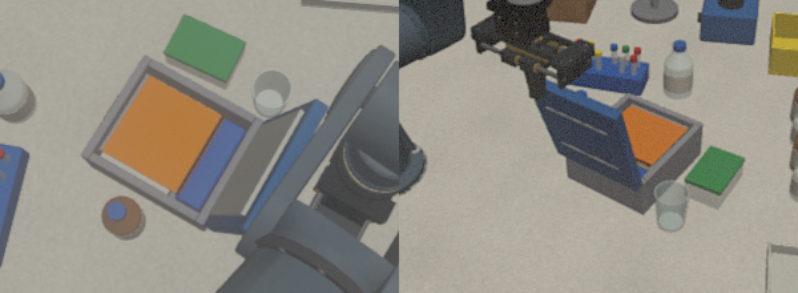

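The flap lies flat and orange at (160,140), the carrier hasn't moved, and the gripper is outside the cover. Next: lower the tool and work out the cover arc.

```bash
python3 -m handwheel '[[0,0,0.06,0],[0,0,0.14,0],[0,0,0.21,0],[0,0,0.248,0],[0,0,0.248,0]]'; python3 st.py
python3 - <<'E'
import numpy as np
y0,z0,s,w=-.2713,.285,.19,.0095
for a in np.arange(1.85,-.03,-.06):
    cy,cz=-.115+s*np.cos(a)-.022*np.sin(a)-w,.09+s*np.sin(a)+.022*np.cos(a)+.008
    print(round(a,2),round((cy-y0)/.3,3),round(-(cz-z0)/.3,3))
E
```

```text
time: 10.3
position: [0.4418, -0.1295, 0.2838]
tool_rot: [0.842, 0.539, -0.002, -0.003]
ft_force: [-0.5, 0.2, -0.3]
grip_width: 0.0005
grip_force: 0.0
t 10.3 local [-0.0041 -0.269 ] z 0.2838 F local [-0.5  0.  -0.3] q [-0.53  0.24  1.76  0.    1.16 -0.1 ] grip 0.0005
[[-0.002, 1.0, -0.007], [1.0, 0.002, 0.001], [0.001, -0.007, -1.0]]
1.85 0.244 0.035
1.79 0.28 0.021
1.73 0.317 0.01
1.67 0.354 0.0
1.61 0.391 -0.007
1.55 0.429 -0.011
1.49 0.467 -0.014
1.43 0.506 -0.014
1.37 0.544 -0.012
1.31 0.582 -0.007
1.25 0.619 -0.001
1.19 0.657 0.008
1.13 0.693 0.019
1.07 0.729 0.033
1.01 0.764 0.048
0.95 0.798 0.066
0.89 0.831 0.085
0.83 0.863 0.106
0.77 0.893 0.13
0.71 0.922 0.155
0.65 0.949 0.182
0.59 0.975 0.21
0.53 0.999 0.24
0.47 1.021 0.271
0.41 1.041 0.304
0.35 1.059 0.337
0.29 1.075 0.372
0.23 1.089 0.408
0.17 1.101 0.444
0.11 1.111 0.481
0.05 1.118 0.518
-0.01 1.123 0.556
```

```bash
python3 -m handwheel '[[0.04,0,0,0],[0.09,0,0,0],[0.14,0,0,0],[0.18,0,0,0],[0.205,0,0,0],[0.23,0,0,0],[0.255,0,0,0],[0.28,0,-0.003,0],[0.305,0,-0.006,0],[0.33,0,-0.008,0],[0.355,0,-0.01,0],[0.38,0,-0.012,0],[0.405,0,-0.012,0],[0.43,0,-0.012,0],[0.455,0,-0.014,0],[0.48,0,-0.014,0],[0.506,0,-0.014,0],[0.53,0,-0.013,0],[0.555,0,-0.011,0],[0.58,0,-0.007,0]]'; python3 st.py;  python3 -c "
from h import *
import cv2
a=snap('top')['frame'];b=snap('side')['frame']
im=np.hstack([a[120:340,150:450],b[120:340,150:450]])[:,:,::-1]
cv2.imwrite('pics/m4.png',cv2.resize(np.uint8(255*(im/255.)**.6),None,fx=1.33,fy=1.33))"
```

```text
time: 11.97
position: [0.5166, 0.0272, 0.2884]
tool_rot: [0.843, 0.538, -0.0, -0.0]
ft_force: [-0.8, -2.7, -0.9]
grip_width: 0.0007
grip_force: 1.1
t 11.97 local [-0.0022 -0.0954] z 0.2884 F local [ 0.4 -2.8 -0.9] q [-0.16  0.31  1.63  0.    1.2   0.27] grip 0.0007
[[-0.0, 1.0, -0.001], [1.0, 0.0, -0.0], [-0.0, -0.001, -1.0]]
```

View pics/m4.png

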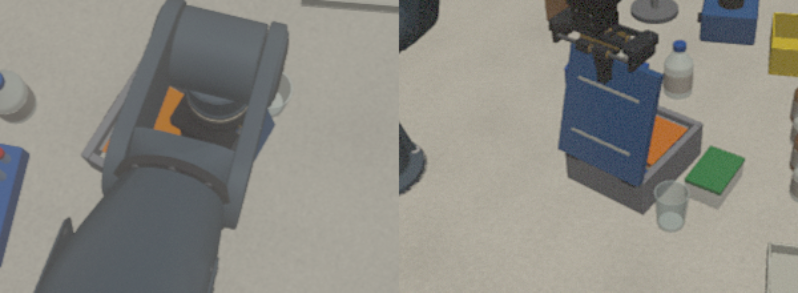

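The cover is past upright at (610,115) and following. The carrier hasn't moved. Continuing.

```bash
python3 -m handwheel '[[0.02,0,0.003,0],[0.039,0,0.006,0],[0.058,0,0.01,0],[0.077,0,0.015,0],[0.095,0,0.02,0],[0.113,0,0.026,0],[0.131,0,0.033,0],[0.149,0,0.04,0],[0.167,0,0.047,0],[0.184,0,0.055,0],[0.201,0,0.064,0],[0.218,0,0.073,0],[0.235,0,0.082,0],[0.251,0,0.092,0],[0.267,0,0.102,0],[0.283,0,0.113,0],[0.298,0,0.125,0],[0.313,0,0.137,0],[0.328,0,0.149,0],[0.342,0,0.162,0]]'; python3 st.py
```

```text
time: 13.73
position: [0.5602, 0.1199, 0.2398]
tool_rot: [0.843, 0.538, 0.0, 0.0]
ft_force: [-0.2, -1.5, 0.9]
grip_width: 0.0007
grip_force: 0.7
t 13.73 local [-0.0017  0.007 ] z 0.2398 F local [ 0.5 -1.5  0.9] q [0.02 0.45 1.56 0.   1.14 0.45] grip 0.0007
[[0.0, 1.0, 0.0], [1.0, -0.0, 0.0], [0.0, 0.0, -1.0]]
```

```bash
python3 -m handwheel '[[0.014,0,0.013,0],[0.027,0,0.027,0],[0.04,0,0.041,0],[0.053,0,0.055,0],[0.065,0,0.07,0],[0.077,0,0.085,0],[0.088,0,0.1,0],[0.099,0,0.116,0],[0.11,0,0.132,0],[0.119,0,0.149,0],[0.128,0,0.165,0],[0.137,0,0.182,0],[0.145,0,0.2,0],[0.153,0,0.217,0],[0.16,0,0.235,0],[0.167,0,0.253,0],[0.173,0,0.271,0],[0.179,0,0.287,0],[0.184,0,0.302,0],[0.188,0,0.315,0]]'; python3 st.py
```

```text
time: 15.4
position: [0.5836, 0.1706, 0.145]
tool_rot: [0.843, 0.538, -0.0, 0.0]
ft_force: [-0.0, -0.6, 0.4]
grip_width: 0.0003
grip_force: 0.4
t 15.4 local [-0.0018  0.0629] z 0.145 F local [ 0.3 -0.6  0.4] q [ 0.1   0.61  1.55 -0.    0.98  0.54] grip 0.0003
[[-0.0, 1.0, -0.0], [1.0, 0.0, -0.0], [-0.0, -0.0, -1.0]]
```

Remaining descent is 25 mm to z=0.120, taken slowly.

```bash
python3 -m handwheel '[[0.002,0,0.01,0],[0.004,0,0.02,0],[0.006,0,0.03,0],[0.008,0,0.04,0],[0.009,0,0.049,0],[0.01,0,0.057,0],[0.01,0,0.064,0],[0.01,0,0.07,0],[0.01,0,0.075,0],[0.01,0,0.08,0],[0.01,0,0.084,0],[0.01,0,0.084,0]]'; python3 -m handwheel '[[0,0,0.005,0],[0,0,0.01,0],[0,0,0.01,0]]'
```

```text
time: 16.4
position: [0.5849, 0.1733, 0.1205]
tool_rot: [0.843, 0.538, 0.0, 0.0]
ft_force: [0.8, 1.0, 0.5]
grip_width: 0.0003
grip_force: 0.6
time: 16.65
position: [0.585, 0.1733, 0.1203]
tool_rot: [0.843, 0.538, 0.0, 0.0]
ft_force: [-4.2, -0.2, 16.3]
grip_width: 0.0004
grip_force: 8.0
```

Firm contact at the shut height (0.120). One more small press, then back off and check.

```bash
python3 -m handwheel '[[0,0,0.005,0],[0,0,0.01,0],[0,0,0.01,0],[0,0,0.01,0]]'; python3 -m handwheel '[[0,0,-0.03,0],[0,0,-0.08,0],[0,0,-0.15,0],[0,0,-0.25,0],[0,0,-0.36,0],[0,0,-0.47,0],[0,0,-0.58,0],[0,0,-0.65,0],[0,0,-0.65,0]]'; python3 -m handwheel '[[0.03,-0.04,0,0],[0.08,-0.1,0,0],[0.15,-0.18,0,0],[0.23,-0.27,0,0],[0.31,-0.36,0,0],[0.39,-0.45,0,0],[0.47,-0.54,0,0],[0.55,-0.63,0,0],[0.62,-0.7,0,0],[0.66,-0.75,0,0],[0.66,-0.75,0,0]]'; python3 st.py;  python3 -c "
from h import *
import cv2
a=snap('top')['frame'];b=snap('side')['frame']
im=np.hstack([a[120:340,150:450],b[120:340,150:450]])[:,:,::-1]
cv2.imwrite('pics/m5.png',cv2.resize(np.uint8(255*(im/255.)**.6),None,fx=1.33,fy=1.33))"
```

```text
time: 16.98
position: [0.585, 0.1733, 0.1201]
tool_rot: [0.843, 0.538, 0.001, 0.001]
ft_force: [-8.3, -1.1, 30.7]
grip_width: 0.0005
grip_force: 15.2
time: 17.73
position: [0.5876, 0.1735, 0.3153]
tool_rot: [0.843, 0.538, 0.005, 0.003]
ft_force: [1.6, 0.5, 1.1]
grip_width: 0.0003
grip_force: 0.0
time: 18.65
position: [0.4596, 0.4512, 0.3064]
tool_rot: [0.841, 0.54, -0.003, -0.001]
ft_force: [0.1, -0.1, -0.4]
grip_width: 0.0004
grip_force: 0.0
t 18.65 local [-0.2324  0.2652] z 0.3064 F local [ 0.1  0.  -0.4] q [0.6  0.49 1.29 0.   1.37 1.03] grip 0.0004
[[-0.005, 1.0, -0.005], [1.0, 0.005, -0.004], [-0.003, -0.005, -1.0]]
```

View pics/m5.png

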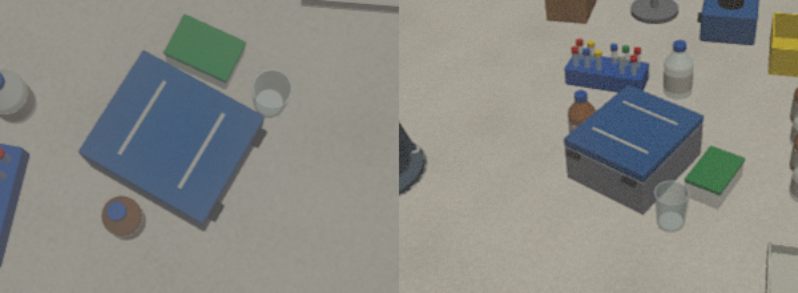

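The cover is shut flat at (175,140) in the top view. The carrier and bystanders are where they were, and the robot is clear.

```bash
python3 -c "
from h import *
print(job.hand_in())"
```

```text
the job is handed in; nothing more can be done
None
```

The flap was pushed down flat first and the cover then pressed fully shut. The carrier and the things around it look unmoved in the last pictures, and the job was handed in at about 19 s with the arm clear.

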